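# Snap the screen posts onto their feet

### The job

Put up the posts for the laser screen: for each post tube in the rack, lift the dust cap off one of the bolted feet and lay it in the tray, then slide the tube down over the foot's stub with its hole on the button's side, so that its mouth presses the spring button flush, and on until the tube is fully home and the button has popped out through the hole. A foot that gets no tube keeps its dust cap on; leave the screw pot, the hex driver and the petri dish where they are.

Things in the scene. Friction and masses are not known exactly. Their poses are not given: they have to be found in the camera images.
- foot_0: screen foot, bolted down: aluminium plate 60x60x8 mm with 4 bolt heads and in its middle a square stub 16x16 mm, up to 52 mm above the bench, rounded on top. A domed steel spring button, 8 mm across, stands 5 mm out of the stub's -x side, its middle 33 mm above the bench. Origin: centre of the plate's underside, z up. The feet are alike
- foot_0_button (a joint): spring button of foot_0 (m): 0 = out, grows as it is pushed in, 0.005 = flush (3 N at first, 5 N flush). A tube's flared mouth coming down wedges it in with 5 to 8 N of push; the tube's wall then holds it at 0.003 to 0.005 until the hole comes over it and it springs back to 0
- foot_1: screen foot, bolted down: aluminium plate 60x60x8 mm with 4 bolt heads and in its middle a square stub 16x16 mm, up to 52 mm above the bench, rounded on top. A domed steel spring button, 8 mm across, stands 5 mm out of the stub's -x side, its middle 33 mm above the bench. Origin: centre of the plate's underside, z up. The feet are alike
- foot_1_button (a joint): spring button of foot_1 (m): 0 = out, grows as it is pushed in, 0.005 = flush (3 N at first, 5 N flush). A tube's flared mouth coming down wedges it in with 5 to 8 N of push; the tube's wall then holds it at 0.003 to 0.005 until the hole comes over it and it springs back to 0
- foot_2: screen foot, bolted down: aluminium plate 60x60x8 mm with 4 bolt heads and in its middle a square stub 16x16 mm, up to 52 mm above the bench, rounded on top. A domed steel spring button, 8 mm across, stands 5 mm out of the stub's -x side, its middle 33 mm above the bench. Origin: centre of the plate's underside, z up. The feet are alike
- foot_2_button (a joint): spring button of foot_2 (m): 0 = out, grows as it is pushed in, 0.005 = flush (3 N at first, 5 N flush). A tube's flared mouth coming down wedges it in with 5 to 8 N of push; the tube's wall then holds it at 0.003 to 0.005 until the hole comes over it and it springs back to 0
- foot_3: screen foot, bolted down: aluminium plate 60x60x8 mm with 4 bolt heads and in its middle a square stub 16x16 mm, up to 52 mm above the bench, rounded on top. A domed steel spring button, 8 mm across, stands 5 mm out of the stub's -x side, its middle 33 mm above the bench. Origin: centre of the plate's underside, z up. The feet are alike
- foot_3_button (a joint): spring button of foot_3 (m): 0 = out, grows as it is pushed in, 0.005 = flush (3 N at first, 5 N flush). A tube's flared mouth coming down wedges it in with 5 to 8 N of push; the tube's wall then holds it at 0.003 to 0.005 until the hole comes over it and it springs back to 0
- tube_0: square aluminium tube, 22 mm outside, 18 mm inside, 122 mm tall, 0.08-0.15 kg; its mouth flares to 26 mm in the lowest 3 mm. Origin: centre of the mouth, z up to the closed head. 10 mm hole in the -x side only, middle 25 mm above the mouth; on the head a 5 mm slot along y and a small grub screw at -x, above the hole. Home, the mouth rests on a foot's plate. None: absent
- tube_1: square aluminium tube, 22 mm outside, 18 mm inside, 122 mm tall, 0.08-0.15 kg; its mouth flares to 26 mm in the lowest 3 mm. Origin: centre of the mouth, z up to the closed head. 10 mm hole in the -x side only, middle 25 mm above the mouth; on the head a 5 mm slot along y and a small grub screw at -x, above the hole. Home, the mouth rests on a foot's plate. None: absent
- tube_2: square aluminium tube, 22 mm outside, 18 mm inside, 122 mm tall, 0.08-0.15 kg; its mouth flares to 26 mm in the lowest 3 mm. Origin: centre of the mouth, z up to the closed head. 10 mm hole in the -x side only, middle 25 mm above the mouth; on the head a 5 mm slot along y and a small grub screw at -x, above the hole. Home, the mouth rests on a foot's plate. None: absent
- tube_3: square aluminium tube, 22 mm outside, 18 mm inside, 122 mm tall, 0.08-0.15 kg; its mouth flares to 26 mm in the lowest 3 mm. Origin: centre of the mouth, z up to the closed head. 10 mm hole in the -x side only, middle 25 mm above the mouth; on the head a 5 mm slot along y and a small grub screw at -x, above the hole. Home, the mouth rests on a foot's plate. None: absent
- cap_0: black plastic dust cap, 23x23x18 mm, 15 g, a square cup upside down, bore 18.2 mm, 13 mm deep. It sits loosely over the stub of a foot, its underside then 39 mm above the bench. Origin: centre of its open underside, z up to its closed top. The caps are alike
- cap_1: black plastic dust cap, 23x23x18 mm, 15 g, a square cup upside down, bore 18.2 mm, 13 mm deep. It sits loosely over the stub of a foot, its underside then 39 mm above the bench. Origin: centre of its open underside, z up to its closed top. The caps are alike
- cap_2: black plastic dust cap, 23x23x18 mm, 15 g, a square cup upside down, bore 18.2 mm, 13 mm deep. It sits loosely over the stub of a foot, its underside then 39 mm above the bench. Origin: centre of its open underside, z up to its closed top. The caps are alike
- cap_3: black plastic dust cap, 23x23x18 mm, 15 g, a square cup upside down, bore 18.2 mm, 13 mm deep. It sits loosely over the stub of a foot, its underside then 39 mm above the bench. Origin: centre of its open underside, z up to its closed top. The caps are alike
- tray: loose shallow steel tray, 105x160 mm (x, y) and 26 mm high, walls and floor 3 mm, 0.35 kg, empty at the start. Origin: centre of its underside
- rack: white plastic rack, fixed, 62x315x16 mm, with four square pockets 29 mm wide and 11 mm deep at y = -127.5, -42.5, 42.5 and 127.5 mm; a tube in a pocket stands 5 mm above the bench. Three or four alike tubes stand there, each fits any foot, their holes to different sides. Origin: centre of its underside
- screw_pot: aluminium pot of screws, 47 mm across, 21 mm high, a bystander. Origin: centre of its underside
- hex_driver: hex driver with a blue handle lying on the bench, 146 mm along its y, a bystander. Origin: centre of its underside
- petri_dish: clear petri dish, 59 mm across, 14 mm high, a bystander. Origin: centre of its underside

How it is judged:
At the end, for the whole second after the job is handed in: Every tube present is upright on a foot (axis within 3 mm, mouth within 2.5 mm of the plate, tilt under 0.05 rad) with that foot's button out through the hole (joint under 0.001); every cap lies in the upright tray or sits on a foot (within 5 mm); no foot is bare (((horizontal distance between tube_0 and foot_0 below 0.003 m and z of tube_0 in the frame of foot_0 between 0.0055 and 0.0105 m and angle between tube_0's own z axis and vertical below 0.05 rad and value of joint foot_0_button below 0.001 m and linear speed of tube_0 below 0.02 m/s) or (horizontal distance between tube_0 and foot_1 below 0.003 m and z of tube_0 in the frame of foot_1 between 0.0055 and 0.0105 m and angle between tube_0's own z axis and vertical below 0.05 rad and value of joint foot_1_button below 0.001 m and linear speed of tube_0 below 0.02 m/s) or (horizontal distance between tube_0 and foot_2 below 0.003 m and z of tube_0 in the frame of foot_2 between 0.0055 and 0.0105 m and angle between tube_0's own z axis and vertical below 0.05 rad and value of joint foot_2_button below 0.001 m and linear speed of tube_0 below 0.02 m/s) or (horizontal distance between tube_0 and foot_3 below 0.003 m and z of tube_0 in the frame of foot_3 between 0.0055 and 0.0105 m and angle between tube_0's own z axis and vertical below 0.05 rad and value of joint foot_3_button below 0.001 m and linear speed of tube_0 below 0.02 m/s)) and ((horizontal distance between tube_1 and foot_0 below 0.003 m and z of tube_1 in the frame of foot_0 between 0.0055 and 0.0105 m and angle between tube_1's own z axis and vertical below 0.05 rad and value of joint foot_0_button below 0.001 m and linear speed of tube_1 below 0.02 m/s) or (horizontal distance between tube_1 and foot_1 below 0.003 m and z of tube_1 in the frame of foot_1 between 0.0055 and 0.0105 m and angle between tube_1's own z axis and vertical below 0.05 rad and value of joint foot_1_button below 0.001 m and linear speed of tube_1 below 0.02 m/s) or (horizontal distance between tube_1 and foot_2 below 0.003 m and z of tube_1 in the frame of foot_2 between 0.0055 and 0.0105 m and angle between tube_1's own z axis and vertical below 0.05 rad and value of joint foot_2_button below 0.001 m and linear speed of tube_1 below 0.02 m/s) or (horizontal distance between tube_1 and foot_3 below 0.003 m and z of tube_1 in the frame of foot_3 between 0.0055 and 0.0105 m and angle between tube_1's own z axis and vertical below 0.05 rad and value of joint foot_3_button below 0.001 m and linear speed of tube_1 below 0.02 m/s)) and ((horizontal distance between tube_2 and foot_0 below 0.003 m and z of tube_2 in the frame of foot_0 between 0.0055 and 0.0105 m and angle between tube_2's own z axis and vertical below 0.05 rad and value of joint foot_0_button below 0.001 m and linear speed of tube_2 below 0.02 m/s) or (horizontal distance between tube_2 and foot_1 below 0.003 m and z of tube_2 in the frame of foot_1 between 0.0055 and 0.0105 m and angle between tube_2's own z axis and vertical below 0.05 rad and value of joint foot_1_button below 0.001 m and linear speed of tube_2 below 0.02 m/s) or (horizontal distance between tube_2 and foot_2 below 0.003 m and z of tube_2 in the frame of foot_2 between 0.0055 and 0.0105 m and angle between tube_2's own z axis and vertical below 0.05 rad and value of joint foot_2_button below 0.001 m and linear speed of tube_2 below 0.02 m/s) or (horizontal distance between tube_2 and foot_3 below 0.003 m and z of tube_2 in the frame of foot_3 between 0.0055 and 0.0105 m and angle between tube_2's own z axis and vertical below 0.05 rad and value of joint foot_3_button below 0.001 m and linear speed of tube_2 below 0.02 m/s)) and ((horizontal distance between tube_3 and foot_0 below 0.003 m and z of tube_3 in the frame of foot_0 between 0.0055 and 0.0105 m and angle between tube_3's own z axis and vertical below 0.05 rad and value of joint foot_0_button below 0.001 m and linear speed of tube_3 below 0.02 m/s) or (horizontal distance between tube_3 and foot_1 below 0.003 m and z of tube_3 in the frame of foot_1 between 0.0055 and 0.0105 m and angle between tube_3's own z axis and vertical below 0.05 rad and value of joint foot_1_button below 0.001 m and linear speed of tube_3 below 0.02 m/s) or (horizontal distance between tube_3 and foot_2 below 0.003 m and z of tube_3 in the frame of foot_2 between 0.0055 and 0.0105 m and angle between tube_3's own z axis and vertical below 0.05 rad and value of joint foot_2_button below 0.001 m and linear speed of tube_3 below 0.02 m/s) or (horizontal distance between tube_3 and foot_3 below 0.003 m and z of tube_3 in the frame of foot_3 between 0.0055 and 0.0105 m and angle between tube_3's own z axis and vertical below 0.05 rad and value of joint foot_3_button below 0.001 m and linear speed of tube_3 below 0.02 m/s)) and ((horizontal distance between cap_0 and foot_0 below 0.005 m and z of cap_0 in the frame of foot_0 between 0.036 and 0.0425 m and angle between cap_0's own z axis and vertical below 0.12 rad) or (horizontal distance between cap_0 and foot_1 below 0.005 m and z of cap_0 in the frame of foot_1 between 0.036 and 0.0425 m and angle between cap_0's own z axis and vertical below 0.12 rad) or (horizontal distance between cap_0 and foot_2 below 0.005 m and z of cap_0 in the frame of foot_2 between 0.036 and 0.0425 m and angle between cap_0's own z axis and vertical below 0.12 rad) or (horizontal distance between cap_0 and foot_3 below 0.005 m and z of cap_0 in the frame of foot_3 between 0.036 and 0.0425 m and angle between cap_0's own z axis and vertical below 0.12 rad) or (x of cap_0 in the frame of tray between -0.05 and 0.05 m and y of cap_0 in the frame of tray between -0.077 and 0.077 m and z of cap_0 in the frame of tray between 0 and 0.03 m and linear speed of cap_0 below 0.02 m/s)) and ((horizontal distance between cap_1 and foot_0 below 0.005 m and z of cap_1 in the frame of foot_0 between 0.036 and 0.0425 m and angle between cap_1's own z axis and vertical below 0.12 rad) or (horizontal distance between cap_1 and foot_1 below 0.005 m and z of cap_1 in the frame of foot_1 between 0.036 and 0.0425 m and angle between cap_1's own z axis and vertical below 0.12 rad) or (horizontal distance between cap_1 and foot_2 below 0.005 m and z of cap_1 in the frame of foot_2 between 0.036 and 0.0425 m and angle between cap_1's own z axis and vertical below 0.12 rad) or (horizontal distance between cap_1 and foot_3 below 0.005 m and z of cap_1 in the frame of foot_3 between 0.036 and 0.0425 m and angle between cap_1's own z axis and vertical below 0.12 rad) or (x of cap_1 in the frame of tray between -0.05 and 0.05 m and y of cap_1 in the frame of tray between -0.077 and 0.077 m and z of cap_1 in the frame of tray between 0 and 0.03 m and linear speed of cap_1 below 0.02 m/s)) and ((horizontal distance between cap_2 and foot_0 below 0.005 m and z of cap_2 in the frame of foot_0 between 0.036 and 0.0425 m and angle between cap_2's own z axis and vertical below 0.12 rad) or (horizontal distance between cap_2 and foot_1 below 0.005 m and z of cap_2 in the frame of foot_1 between 0.036 and 0.0425 m and angle between cap_2's own z axis and vertical below 0.12 rad) or (horizontal distance between cap_2 and foot_2 below 0.005 m and z of cap_2 in the frame of foot_2 between 0.036 and 0.0425 m and angle between cap_2's own z axis and vertical below 0.12 rad) or (horizontal distance between cap_2 and foot_3 below 0.005 m and z of cap_2 in the frame of foot_3 between 0.036 and 0.0425 m and angle between cap_2's own z axis and vertical below 0.12 rad) or (x of cap_2 in the frame of tray between -0.05 and 0.05 m and y of cap_2 in the frame of tray between -0.077 and 0.077 m and z of cap_2 in the frame of tray between 0 and 0.03 m and linear speed of cap_2 below 0.02 m/s)) and ((horizontal distance between cap_3 and foot_0 below 0.005 m and z of cap_3 in the frame of foot_0 between 0.036 and 0.0425 m and angle between cap_3's own z axis and vertical below 0.12 rad) or (horizontal distance between cap_3 and foot_1 below 0.005 m and z of cap_3 in the frame of foot_1 between 0.036 and 0.0425 m and angle between cap_3's own z axis and vertical below 0.12 rad) or (horizontal distance between cap_3 and foot_2 below 0.005 m and z of cap_3 in the frame of foot_2 between 0.036 and 0.0425 m and angle between cap_3's own z axis and vertical below 0.12 rad) or (horizontal distance between cap_3 and foot_3 below 0.005 m and z of cap_3 in the frame of foot_3 between 0.036 and 0.0425 m and angle between cap_3's own z axis and vertical below 0.12 rad) or (x of cap_3 in the frame of tray between -0.05 and 0.05 m and y of cap_3 in the frame of tray between -0.077 and 0.077 m and z of cap_3 in the frame of tray between 0 and 0.03 m and linear speed of cap_3 below 0.02 m/s)) and horizontal distance between any of tube_0, tube_1, tube_2, tube_3, cap_0, cap_1, cap_2, cap_3 and foot_0 below 0.006 m and horizontal distance between any of tube_0, tube_1, tube_2, tube_3, cap_0, cap_1, cap_2, cap_3 and foot_1 below 0.006 m and horizontal distance between any of tube_0, tube_1, tube_2, tube_3, cap_0, cap_1, cap_2, cap_3 and foot_2 below 0.006 m and horizontal distance between any of tube_0, tube_1, tube_2, tube_3, cap_0, cap_1, cap_2, cap_3 and foot_3 below 0.006 m and angle between tray's own z axis and vertical below 0.1 rad); the robot touches nothing.
It fails at once if the screw pot, the hex driver or the petri dish is moved by more than 3 cm (distance of any of screw_pot, hex_driver, petri_dish from where it was at the start of the episode above 0.03 m).
Of tube_0, tube_1, tube_2, tube_3 only 3 to 4 are there at a start; the rules pass over those that are not, and their reading is None.
At some moment in a run one of tray, cap_0, cap_1, cap_2, cap_3 may be knocked a few centimetres aside while the robot is not near it.
Once in a run the grip may slacken for a moment while it holds something.
It also fails if it takes over 210 s, if anything falls off the work surface, if the arm or the gripper's body presses on something with over 40 N, if the wrist force passes 120 N, or if a joint passes its speed limit or range.

### The arm

A 6-joint arm with a two-finger parallel gripper is mounted at the origin on a cart in front of the work surface, level with it; the furniture and walls round the work are solid. World frame = base frame: x ahead of the robot, y to its left, z up, the work surface at z = 0. Lengths are in m, angles in rad, forces in N, time in s.
With the tool pointing down it reaches from about 0.35 to 0.8 m from the base axis. Payload 7.3 kg.
Tool frame: the origin (TCP) lies between the finger pads; the fingertips stand 25 mm ahead of it and the grasp point (between the pads) lies 6 mm ahead of it (r.tip_extent is the distance from the TCP to the fingertips, in m); z points along the fingers, y is the line along which they close (so a half turn about z gives the same grasp; the last joint's range is limited). The gripper opens to 85 mm and grips with 20 to 120 N. Pads are 22 mm wide; open, the fingers measure 114 mm over their backs; the gripper's body (76 mm by 85 mm) begins 54 mm behind the grasp point. The pads swing forward as they close: fully open they stand 13 mm farther back than shut.
Start: joints at [1.154, 0.342, 1.524, -0, 1.275, -0.146], TCP at [0.14, 0.506, 0.256] pointing down, gripper open.
Joint ranges: [-2.53, 2.53], [-0.77, 2.02], [0.04, 2.7], [-1, 4.14], [0.28, 2.66], [-3.11, 3.11]. Speed limits (rad/s): [2.57, 2.57, 3.14, 3.14, 3.14, 3.14].

### API

Orientations are given as a unit quaternion [x, y, z, w].
In Python, from workcell import r, command_gripper, optics gives the robot as it stands. The module is installed in compiled form; this text tells all that it offers. Calls block until the motion is done:
- r.reach(position, orientation): joint-space move of the TCP to a pose.
- r.move_straight(position, orientation=None, speed=0.15, max_force=None): straight line of the TCP; orientation=None keeps the orientation; speed is the mean speed in m/s. With max_force (N) it stops when the force on the tool has changed by that much, and returns True; else False.
- r.movej(angles): joint-space move.
- command_gripper(opening, force=None): finger opening in m; force is the grip in N (None keeps the last); returns when the fingers have stopped.
- r.hold(seconds).
- r.solve_ik(position, orientation): joint angles nearest the present ones, or None.
- r.read_state(): the state.
- optics.get_image(name): name is "scene" or "top"; returns (picture, depth): 384x512x3 uint8, red, green, blue; 384x512 float32, m along the optical axis (not along the pixel's ray), 0 where there is no reading.
- optics.camera_model(name): a dict with "K" (3x3 intrinsics, pixels), "R" (3x3) and "t" (3): a world point X has camera coordinates R X + t. Camera axes: x right, y down, z forward; pixel columns grow to the right and rows downward; lengths in m; the calibration is good to about 2 mm. A picture is of the moment at which its call begins. camera_model takes no time and is no camera call.
A pose or a line that the arm cannot do raises r.PlanningError and nothing moves.
- r.finish_job(): hands the job in; it is judged then, once.
The state is a dict: "time_s": time; "joint_positions": joint angles; "dq": joint speeds; "tau": joint torques, N m; "eef_pos": TCP position; "eef_rot": TCP orientation; "contact_force": force on the tool from outside, world axes, zero at the start; "torque": the same for the moment, N m; "grip_width": finger opening in m; "grip_force": force on a finger pad.
Only numpy, scipy, OpenCV 4.12 (cv2) and the standard library are available. Lean on these libraries where they do the work, as an engineer would, in place of code of your own. Each camera call takes 0.05 s, during which the arm holds its last target. There are 200 camera calls.

## Working session

There is one attempt and no reset: what is moved stays moved. The work goes in short steps, each a Python script; the robot and the scene stay as the last script left them, time stands still between calls to the robot, and variables do not carry over. Pictures are saved under pics/ and viewed, at most 14 in all, crops included, and the job is handed in when it is done.

```bash
mkdir -p pics; python3 - <<'E'
from workcell import r,optics
import cv2,numpy as np
for n in("scene","top"):
    p,d=optics.get_image(n); cv2.imwrite(f"pics/{n}0.png",p[:,:,::-1]); np.savez(f"{n}0.npz",p=p,d=d)
    m=optics.camera_model(n); print(n,m["K"],m["R"],m["t"])
print(r.read_state())
E
```

```text
scene [[425.74509103   0.         253.27697445]
 [  0.         425.74509103 189.57167871]
 [  0.           0.           1.        ]] [[ 0.87746593 -0.47955919  0.00874741]
 [-0.35923768 -0.66917504 -0.65050216]
 [ 0.31780783  0.56765109 -0.75945403]] [-0.57996715  0.11497936  1.09630519]
top [[379.10302381   0.         249.33680431]
 [  0.         379.10302381 188.85266628]
 [  0.           0.           1.        ]] [[ 6.31429412e-03 -9.99979910e-01  5.56584913e-04]
 [-9.92822588e-01 -6.33557322e-03 -1.19428515e-01]
 [ 1.19429642e-01  2.01516695e-04 -9.92842646e-01]] [-0.17511195  0.55413457  0.90222348]
{'time_s': 0.1, 'joint_positions': array([ 1.15399196e+00,  3.42663722e-01,  1.52490072e+00,  4.41974999e-05,
        1.27540002e+00, -1.46005297e-01]), 'dq': array([ 5.87792947e-04, -2.81828204e-03, -2.63584237e-03, -2.28984139e-05,
       -1.92489600e-04,  9.92415479e-04]), 'tau': array([ 9.52500159e-04, -4.34445655e+01, -2.46489984e+01, -1.66588252e-04,
        4.70115978e-03, -2.69631869e-05]), 'eef_pos': array([0.14028005, 0.50558803, 0.25569714]), 'eef_rot': array([ 1.34992559e-01,  9.90846375e-01, -6.53054571e-04, -2.10784973e-04]), 'contact_force': array([-0.69901319, -0.38666312, -0.2336033 ]), 'torque': array([0.0003181 , 0.00064907, 0.09592026]), 'grip_force': 0.0, 'grip_width': 0.08502672871717029}
```

View pics/top0.png

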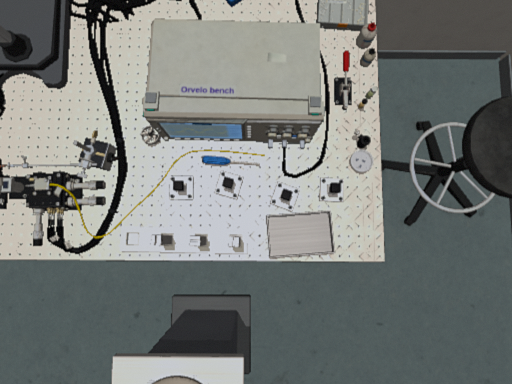

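View pics/scene0.png

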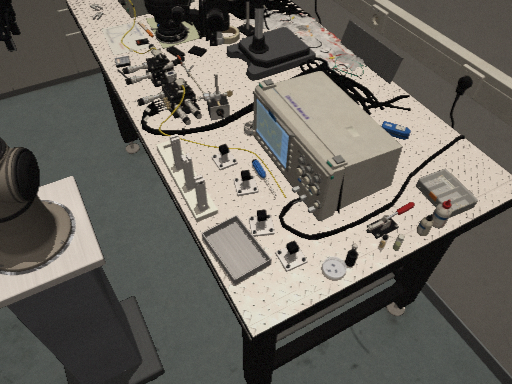

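```bash
cat > h.py <<'E'
import numpy as np,cv2
from workcell import r,optics,command_gripper
CM={n:optics.camera_model(n) for n in("scene","top")}
def proj(n,X):
    m=CM[n];c=np.atleast_2d(X)@m["R"].T+m["t"];q=c@m["K"].T;return q[:,:2]/q[:,2:]
def back(n,uv,z):
    "pixel -> world on plane z"
    m=CM[n];d=m["R"].T@np.linalg.solve(m["K"],[uv[0],uv[1],1.]);o=-m["R"].T@m["t"];return o+d*(z-o[2])/d[2]
def cloud(n,d):
    m=CM[n];v,u=np.indices(d.shape);P=np.linalg.inv(m["K"])@np.stack([(u*d).ravel(),(v*d).ravel(),d.ravel()])
    return ((P.T-m["t"])@m["R"]).reshape(d.shape+(3,))
def snap(n,k=8):
    ps=[optics.get_image(n) for _ in range(k)]
    return np.mean([p[0] for p in ps],0),np.median([p[1] for p in ps],0)
def crop(img,u0,u1,v0,v1,s,f):
    c=np.clip(img[v0:v1,u0:u1,::-1],0,255).astype(np.uint8);cv2.imwrite(f,cv2.resize(c,None,fx=s,fy=s,interpolation=cv2.INTER_CUBIC))
E
python3 - <<'E'
from h import *
p,d=snap("top",4);np.savez("t1.npz",p=p,d=d)
crop(p,120,380,140,265,3,"pics/t1.png")
q,e=snap("scene",4);np.savez("s1.npz",p=q,d=e)
crop(q,150,350,125,285,4,"pics/s1.png")
W=cloud("top",d)
z=W[...,2]
for nm,lo,hi in(("caps",.05,.065),("tubes",.115,.14),("tray",.02,.03),("rack",.013,.019)):
    m=((z>lo)&(z<hi)).astype(np.uint8); m[:145]=0;m[:,:115]=0;m[265:]=0
    n,l,s,c=cv2.connectedComponentsWithStats(m)
    for i in range(1,n):
        if s[i,4]>8: print(nm,s[i],W[l==i].mean(0).round(4))
print("bench z",np.median(z[200:215,140:260]))
E
```

```text
caps [222 176  12  12  97] [ 0.5695 -0.1191  0.0572]
caps [173 180  10  10 100] [0.5618 0.0013 0.0576]
caps [331 182  10  10  99] [ 0.5593 -0.3787  0.0572]
caps [281 188  12  12  95] [ 0.5411 -0.2605  0.0573]
caps [167 235   2   9  13] [0.4313 0.0213 0.0567]
tubes [151 235  12  10 113] [0.4314 0.0313 0.1253]
tubes [190 235  11  11 108] [ 0.4299 -0.0535  0.1248]
tubes [229 236  10  11 103] [ 0.4292 -0.1377  0.1254]
tray [204 156  21   6  77] [ 0.6325 -0.0813  0.0211]
tray [282 159   4  13  27] [ 0.6129 -0.2581  0.0245]
tray [266 210  69  48 299] [ 0.4462 -0.3006  0.0259]
rack [115 145  10  68 233] [0.5943 0.1565 0.0148]
rack [350 149  24  23 375] [ 0.6332 -0.4564  0.0143]
rack [202 155  28   9 101] [ 0.631  -0.0864  0.0167]
rack [283 170   4   5   9] [ 0.6007 -0.2606  0.0162]
rack [170 194   4   4   9] [0.5399 0.0236 0.0136]
rack [272 199   4   4  10] [ 0.5288 -0.2329  0.0136]
rack [115 223   5   6   9] [0.4642 0.1582 0.0147]
rack [ 120  226  128   28 2488] [ 0.4309 -0.0118  0.0167]
bench z 0.0005571559489428364
```

View pics/t1.png

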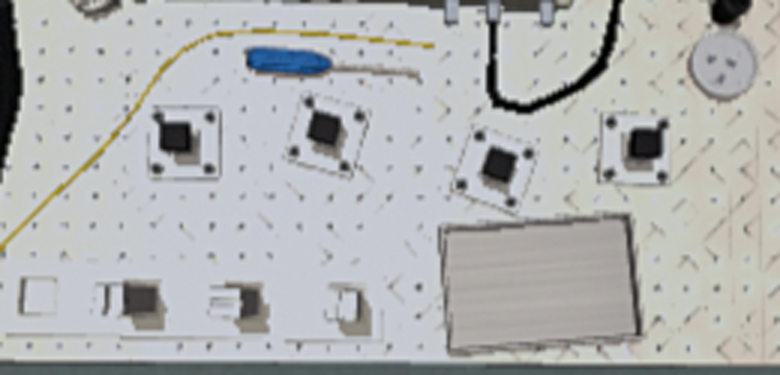

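View pics/s1.png

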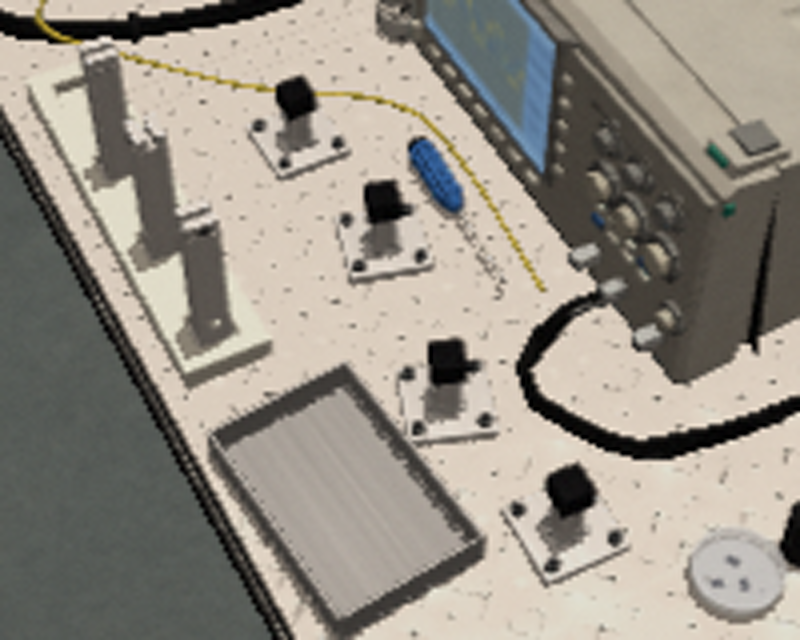

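```bash
python3 - <<'E'
from h import *
t=np.load("t1.npz")["p"];s=np.load("s1.npz")["p"]
def cr(p,u,v,w,h,k):
    u,v=int(round(u)),int(round(v));c=np.clip(p[v-h//2:v+h//2,u-w//2:u+w//2,::-1],0,255).astype(np.float32)
    c=np.clip((c-20)*1.15,0,255).astype(np.uint8)
    return cv2.resize(c,None,fx=k,fy=k,interpolation=cv2.INTER_CUBIC)
F=[(.5618,.0013),(.5695,-.1191),(.5411,-.2605),(.5593,-.3787)];T=[(.431,.031),(.43,-.0535),(.429,-.1377)]
M=np.zeros((600,800,3),np.uint8)
for i,f in enumerate(F):
    c=cr(s,*proj("scene",[*f,.04])[0],28,28,7);M[:196,i*200:i*200+196]=c
for i,f in enumerate(T):
    c=cr(s,*proj("scene",[*f,.07])[0],26,66,6);M[200:596,i*160:i*160+156]=c
    c=cr(t,*proj("top",[*f,.127])[0],18,18,10);a,b=((200,490),(400,490),(400,625))[i];M[200 if i==0 else 400:,a if 0 else b:][:180,:170]=c[:,:170][:, :min(170,800-b)]
cv2.imwrite("pics/m.png",M)
E
```

```text
(no output)
```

View pics/m.png

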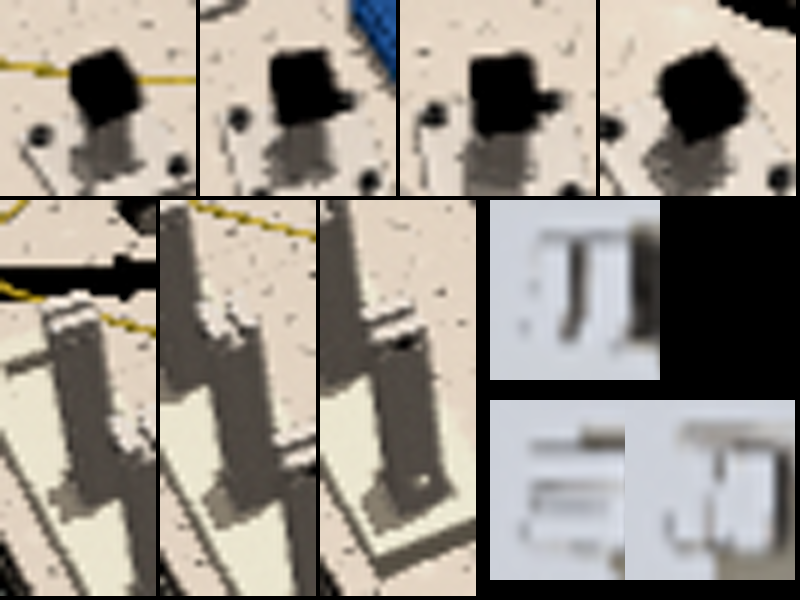

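```bash
cat >> h.py <<'E'
def quat(th):
    f=(th+np.pi/2)/2;return np.array([np.cos(f),np.sin(f),0,0])
def best(pos,th,step=np.pi/2):
    "closing angle th + k*step with the last joint nearest its present/zero"
    c=[]
    for k in range(-4,5):
        a=th+k*step;j=r.solve_ik(pos,quat(a))
        if j is not None and abs(j[5])<2.9: c.append((abs(j[5]),a))
    return min(c)[1]
def ms(p,th=None,v=.2,f=None): return r.move_straight(np.array(p,float),None if th is None else quat(th),v,f)
def st(msg=""):
    s=r.read_state();print(msg,"t%.1f"%s["time_s"],s["eef_pos"].round(4),"F",s["contact_force"].round(1),"w%.4f g%.0f"%(s["grip_width"],s["grip_force"]));return s
E
python3 - <<'E'
from h import *
F=[(.5618,.0013),(.5695,-.1191),(.5411,-.2605),(.5593,-.3787)]
D=np.load("t1.npz")["d"];W=cloud("top",D)
z=W[...,2]
for n,f in enumerate(F):
    near=np.hypot(W[...,0]-f[0],W[...,1]-f[1])<.05
    for lo,hi in((.0045,.07),(.05,.065)):
        P=W[near&(z>lo)&(z<hi)][:,:2].astype(np.float32)
        R=cv2.minAreaRect(P*1000);print(n,lo,len(P),np.round(R[0],1),np.round(R[1],1),round(R[2],1))
    P=[W[...,k][near&(z>.05)&(z<.065)] for k in(0,1)];print("mid",[(p.min()+p.max())/2 for p in P])
S=np.load("s1.npz");V=cloud("scene",S["d"]);
for n,f in enumerate(F):
    m=(np.hypot(V[...,0]-f[0],V[...,1]-f[1])<.03)&(abs(V[...,2]-.057)<.003);print("scene",n,m.sum(),V[m].mean(0).round(4))
E
```

```text
0 0.0045 547 [562.1   1.7] [56.9 60.5] 0.3
0 0.05 100 [561.9   1.3] [22.1 22.1] 1.2
mid [np.float64(0.5618338022371263), np.float64(0.0014345758553360923)]
1 0.0045 555 [ 570.1 -118.9] [59.9 60.1] 74.3
1 0.05 97 [ 569.9 -119. ] [23.3 22.7] 73.9
mid [np.float64(0.569786626171088), np.float64(-0.1186980995156244)]
2 0.0045 587 [ 531.1 -259.9] [65.3 79.8] 70.2
2 0.05 95 [ 541.3 -260.8] [22.7 22.5] 70.6
mid [np.float64(0.5417469769385175), np.float64(-0.2609312648760567)]
3 0.0045 565 [ 559.4 -380. ] [59.1 60.3] 88.3
3 0.05 99 [ 559.3 -379.1] [21.4 22.5] 88.6
mid [np.float64(0.559527467306995), np.float64(-0.37901539320428557)]
scene 0 43 [ 5.621e-01 -2.000e-04  5.580e-02]
scene 1 51 [ 0.5702 -0.1206  0.0557]
scene 2 67 [ 0.5413 -0.262   0.0559]
scene 3 80 [ 0.559  -0.3811  0.0559]
```

```bash
cat >> h.py <<'E'
FEET=np.array([(.562,.0015),(.570,-.119),(.5413,-.2605),(.5594,-.3795)]);FY=np.radians([.5,-15.9,-19.6,-1.6])
def capmove(i,dst,twice=False,zc=.064):
    x,y=FEET[i];th=best([x,y,.2],FY[i]);o=[th-np.pi/2,th] if twice else [th]
    command_gripper(.05,25);r.reach([x,y,.16],quat(o[0]))
    for k,a in enumerate(o):
        if k: ms([x,y,.10]);r.reach([x,y,.10],quat(a))
        ms([x,y,zc],v=.15);command_gripper(.01,25);st("cap grip")
        if k<len(o)-1: command_gripper(.05)
    ms([x,y,.16],v=.15);st("lifted")
    t=best([*dst,.12],0)
    r.reach([*dst,.14],quat(t));ms([*dst,.034],v=.15);st("at tray");command_gripper(.045);ms([*dst,.14])
E
python3 - <<'E'
from h import *
capmove(0,(.446,-.262),True)
r.reach([.35,.15,.3],quat(best([.35,.15,.3],0)));st()
p,d=snap("top",4);np.savez("t2.npz",p=p,d=d);q,e=snap("scene",4);np.savez("s2.npz",p=q,d=e)
crop(p,120,380,140,265,3,"pics/t2.png")
W=cloud("top",d)
m=(np.hypot(W[...,0]-.446,W[...,1]+.262)<.025)&(abs(W[...,2]-.021)<.004);print(m.sum(),W[m].mean(0))
def cr(p,u,v,w,h,k):
    u,v=int(round(u)),int(round(v));c=np.clip(p[v-h//2:v+h//2,u-w//2:u+w//2,::-1],0,255)
    return cv2.resize(np.clip(255*(c/255)**.6,0,255).astype(np.uint8),None,fx=k,fy=k,interpolation=cv2.INTER_CUBIC)
cv2.imwrite("pics/f0.png",np.hstack([cr(q,*proj("scene",[*FEET[0],.03])[0],36,36,10),cr(p,*proj("top",[*FEET[0],.03])[0],36,36,10)]))
E
```

```text
cap grip t4.5 [0.5627 0.0014 0.0651] F [0.  0.1 5.9] w0.0225 g28
cap grip t7.3 [0.5627 0.0014 0.0651] F [-1.8 -0.5  4.3] w0.0223 g28
lifted t8.1 [0.5614 0.0016 0.1591] F [ 0.5 -0.6 -0.2] w0.0223 g28
at tray t10.1 [ 0.4467 -0.262   0.0346] F [ 0.5 -0.6  0. ] w0.0218 g31
 t12.8 [0.3504 0.1495 0.2996] F [ 0.8 -0.2  0.1] w0.0450 g0
87 [ 0.44680635 -0.26288635  0.02147875]
```

View pics/f0.png

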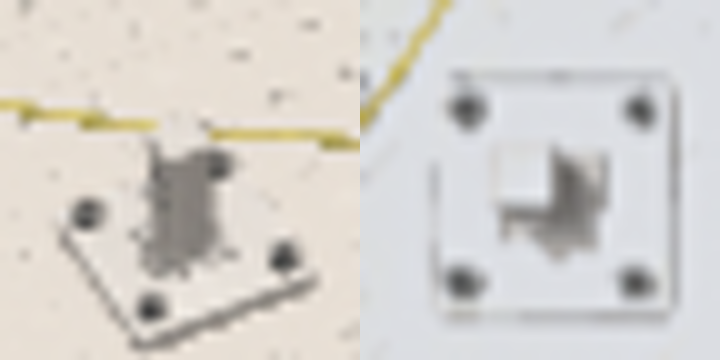

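View pics/t2.png

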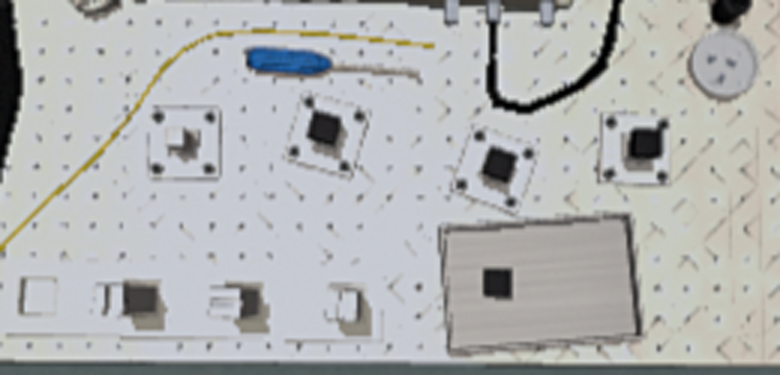

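```bash
python3 - <<'E'
from h import *
np.set_printoptions(linewidth=200)
t=np.load("t2.npz");W=cloud("top",t["d"]);q=np.load("s2.npz");V=cloud("scene",q["d"])
x,y=FEET[0]
u,v=proj("top",[x,y,.05])[0].round().astype(int)
print((W[v-8:v+9,u-8:u+9,2]*1000).round().astype(int))
for n,C in(("top",W),("scene",V)):
    m=(abs(C[...,0]-x)<.02)&(abs(C[...,1]-y)<.02)&(C[...,2]>.025)&(C[...,2]<.042)
    print(n,((C[m]-[x,y,0])*1000).round(0).astype(int).tolist())
for f in((.431,.031),(.43,-.0535),(.429,-.1377)):
    u,v=proj("top",[*f,.127])[0].round().astype(int);print((W[v-8:v+9,u-8:u+9,2]*1000).round().astype(int))
E
```

```text
[[ 7 11 12 13  9 10  9  8  9  9  9  7 10  9  9  9  8]
 [ 8 13 14 13 12  8  8  9  8 10  9 10 10  8  9  8  8]
 [ 9 12 14 14 10  8  8  9  9  8  8  9  9  9  9  8  8]
 [ 8  8  9 10  9  9  9  7  8 10  9  7  8 10  7  8  9]
 [10  9  8  9 10  8  9  9  9  8  9  9  8  9  8  8 11]
 [ 8  8  9  9  8 52 53 53 52 53 54 51  7  9  8  8  7]
 [10  9  9  8  9 53 54 52 52 54 53 52 38  8  9  7  9]
 [ 9 10  9  9  8 53 51 52 52 53 52 52 38 26 10 11 10]
 [ 9  9  8  8  9 52 52 53 51 53 53 50 40 26 10  9  7]
 [ 9 10  9  8  8 53 52 52 53 54 52 50 40 25 11 10  9]
 [10  9  9 10  9 52 54 52 52 51 53 51 39 24  8  9  8]
 [ 9  8  9  8 10  9 52 49 50 50 51 45 37 24  8  8  7]
 [ 8  7  8  8  8  9  9 30 38 37 38 34 26 21  9 10  8]
 [ 9  6  9  9  8 10  8 10 37 37 33 11 10  9 10  9  8]
 [ 8  8  9 10 10 10 11 10 11 10 10  9  9  9 10 10  9]
 [ 8  8  9  9  7  8  9  7  7  8 10 10  9  8  9 10 10]
 [ 8  9  9  8  9  8 10  8  9  8  9  8  9  9  9  8 10]]
top [[6, -7, 38], [4, -7, 38], [5, -8, 26], [1, -8, 40], [3, -8, 26], [-2, -8, 40], [0, -8, 25], [-4, -8, 39], [-6, -8, 37], [-8, 6, 30], [-9, 2, 38], [-9, 0, 37], [-9, -3, 38], [-8
[... 3410 characters left out ...]
 17  19 126 128 127 128 117 118 125 128 128 127  90   6   6]
 [ 16  19  18  17 128 127 127 128 117 118 129 127 127 129  85   8   5]
 [ 15  16  15  17 127 127 128 127 118 117 127 128 127 126  80   7   4]
 [ 16  16  15  16 129 129 128 128 118 116 128 127 129 126  75   8   5]
 [ 17  16  17  17 127 127 128 127 118 117 127 127 126 128  71   9   4]
 [ 18  18  17  17 128 128 128 129 118 119 126 129 127 128  65   8   5]
 [ 19  18  18  17  17  12 126   7   7 118 128 127 128 128   6   6   5]
 [ 16  16  18  16  17  18  18  17  16  18  17  16  17  16  16  17  18]
 [ 18  18  15  19  16  18  18  17  17  17  17  17  16  18  18  16  16]
 [ 17  16  17  17  16  17  15  16  16  17  15  15  18  17  16  15  17]]
```

```bash
cat >> h.py <<'E'
def pick(x,y,ydir,rot):
    "double grip of a tube at x,y; ends with closing angle a such that a and a+rot (all rots) are reachable; lifts"
    c=[]
    for k in range(-4,5):
        a=ydir+k*np.pi/2
        js=[r.solve_ik([x,y,.25],quat(a+d)) for d in (0,*rot)]
        if all(j is not None for j in js): c.append((max(abs(j[5]) for j in js),a))
    m,a=min(c);print("j6 max",m,"a",np.degrees(a))
    b=min([a-np.pi/2,a+np.pi/2],key=lambda t:abs(r.solve_ik([x,y,.25],quat(t))[5]))
    command_gripper(.045,30);r.reach([x,y,.19],quat(b));ms([x,y,.111],v=.15);command_gripper(.01,30);st("g1");command_gripper(.045)
    ms([x,y,.165],v=.15);r.reach([x,y,.165],quat(a));ms([x,y,.111],v=.15);command_gripper(.01,80);st("g2")
    ms([x,y,.27],v=.2);st("up");return a
def cr(p,u,v,w,h,k):
    u,v=int(round(u)),int(round(v));c=np.clip(p[v-h//2:v+h//2,u-w//2:u+w//2,::-1],0,255)
    return cv2.resize(np.clip(255*(c/255)**.6,0,255).astype(np.uint8),None,fx=k,fy=k,interpolation=cv2.INTER_CUBIC)
def show(x,y,zm,f):
    "scene look at the tube, mouth at zm; prints depth minus face plane near the hole"
    q,e=snap("scene",4);u,v=proj("scene",[x,y-.011,zm+.03])[0]
    u,v=int(round(u)),int(round(v));print((e[v-12:v+13,u-10:u+11]*1000).round().astype(int)-int(e[v-6,u]*1000));cv2.imwrite(f,cr(q,u,v,40,50,10))
E
python3 - <<'E'
from h import *
np.set_printoptions(linewidth=200)
# tube A: hole presumed +y -> needs +90 (place, hole -x) and +180 (show at -y)
x,y=.431,.032
a=pick(x,y,-.013,(np.pi/2,np.pi))
r.reach([.43,-.05,.27],quat(a+np.pi));s=st("show")
print("a=",a)
show(s["eef_pos"][0],s["eef_pos"][1],.27-.106,"pics/ha.png")
E
```

```text
j6 max 1.6613958682382397 a 269.2551548663299
g1 t15.1 [0.4318 0.032  0.112 ] F [-0.4  1.2  7.4] w0.0215 g34
g2 t18.2 [0.4317 0.032  0.112 ] F [0.2 0.1 6.1] w0.0210 g78
up t19.2 [0.4304 0.032  0.269 ] F [-0.4  0.  -1.7] w0.0208 g78
show t22.0 [ 0.43 -0.05  0.27] F [ 1.1  1.1 -1.3] w0.0205 g78
a= 4.69938898038469
[[336 339  -8 -20 -22 -20 -18 -16 -16 -14 -13 -11  -9 336 338 336 337 339 336 337 338]
 [335 334  -5 -14 -20 -17 -14 -14 -14 -12 -10  -8  -8 336 331 332 320 314 314 313 310]
 [330 330   2  -9 -16 -15 -13 -14 -11  -9  -7  -7  -5 308 310 308 310 311 308 309 310]
 [310 308   5  -5 -13 -13 -13 -12 -10  -8  -6  -3  -3 306 307 308 308 306 309 310 313]
 [302 301   9  -1 -11 -12 -11  -9  -7  -5  -3  -2  -2   1 306 310 310 312 312 312 310]
 [300 302  14   3  -9  -8  -7  -6  -5  -5  -4   0   3   4 309 312 311 310 310 311 315]
 [301 302 303   7  -4  -6  -6  -4  -1   0   0   2   4   5 309 310 310 313 320 318 319]
 [306 309 309  10   1  -5  -3  -2   2   2   3   4   8   6 317 314 314 316 316 317 317]
 [315 310 313  15   7  -3  -2   1   3   5   6   6   7  10 316 312 309 315 315 311 310]
 [2
[... 689 characters left out ...]
89]
 [259 260 262 261  44  35  22  22  24  24  25  27  29  29  32 286 286 285 287 286 283]
 [260 259 257 260  44  39  25  23  26  26  26  31  31  33  37  37 282 281 284 282 283]
 [255 260 255 254 255  41  30  26  28  28  29  32  34  36  38  39 279 280 281 280 278]
 [257 251 254 252 252  39  36  27  30  31  33  34  36  38  39  38  41 278 276 277 276]
 [262 250 251 250 249 251  35  29  31  34  33  39  37  38 277 276 277 275 275 273 274]
 [265 248 247 245 250 247  36  33  35  36  34 271 271 270 271 273 270 272 272 271 270]
 [246 247 245 244 241 247 243  34 138 270 268 265 266 269 269 269 268 271 270 268 266]
 [242 242 243 239 242 241 241 240 242 263 265 263 268 268 265 269 265 264 267 267 266]]
```

View pics/ha.png

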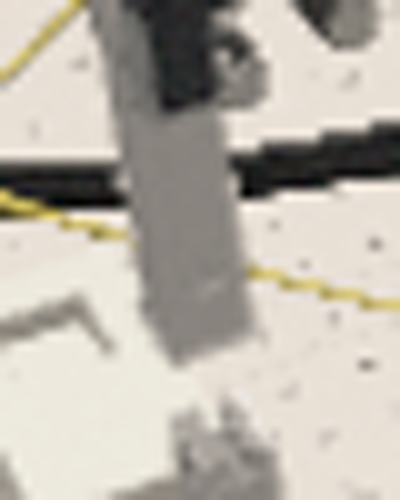

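```bash
cat >> h.py <<'E'
def insert(x,y,ang,off=.106):
    r.reach([x,y,.07+off],quat(ang));r.hold(.2);st("above")
    hit=ms([x,y,.038+off],v=.03,f=15);s=st("neck %s"%hit)
    if hit: return False
    hit=ms([x,y,.0085+off],v=.04,f=25);s=st("down %s"%hit);r.hold(.3);st()
    return s["eef_pos"][2]-off<.0125
E
python3 - <<'E'
from h import *
a=4.69938898038469
print(insert(.562,.0018,a+np.pi/2+FY[0]+.013))
E
```

```text
above t23.9 [0.562  0.0016 0.1764] F [-0.3  1.1  0.2] w0.0209 g78
neck False t25.1 [0.5621 0.0018 0.1442] F [ 0.3  0.1 -0.4] w0.0209 g78
down False t26.0 [0.5621 0.0018 0.115 ] F [-2.8  0.1  6.7] w0.0207 g80
 t26.3 [0.5621 0.0018 0.115 ] F [-2.5 -0.1  6.9] w0.0213 g80
True
```

```bash
cat >> h.py <<'E'
def comps(d):
    W=cloud("top",d);z=W[...,2];o={}
    for nm,lo,hi,mn in(("cap",.052,.062,30),("tube",.12,.14,30),("traycap",.018,.0235,40),("traywall",.0235,.03,100)):
        m=((z>lo)&(z<hi)).astype(np.uint8);m[:165]=0;m[:,:115]=0;m[265:]=0;m[:,375:]=0
        n,l,s,c=cv2.connectedComponentsWithStats(m)
        for i in range(1,n):
            if s[i,4]>=mn:
                P=W[l==i];o.setdefault(nm,[]).append(P.mean(0));print(nm,s[i,4],((P.min(0)+P.max(0))/2).round(4),P.mean(0).round(4))
    return o
E
python3 - <<'E'
from h import *
s=r.read_state()["eef_pos"];x,y=s[:2]
ms([x,y,.1135],v=.03,f=12);st("press")
command_gripper(.045);ms([x,y,.2]);r.reach([.36,.15,.3],quat(best([.36,.15,.3],0)))
p,d=snap("top",4);np.savez("t3.npz",p=p,d=d);comps(d)
q,e=snap("scene",4);V=cloud("scene",e);cv2.imwrite("pics/b0.png",cr(q,*proj("scene",[*FEET[0],.05])[0],50,60,10))
m=(np.hypot(V[...,0]-x,V[...,1]-y)<.018)&(abs(V[...,2]-.033)<.004);print(((V[m]-[x,y,0])*1000).round().astype(int).tolist())
m=(np.hypot(V[...,0]-x,V[...,1]-y)<.018)&(abs(V[...,2]-.06)<.004);print(((V[m]-[x,y,0])*1000).round().astype(int).tolist())
E
```

```text
press t26.5 [0.5622 0.0018 0.115 ] F [-5.2  0.3 14.3] w0.0212 g81
cap 94 [ 0.57   -0.1189  0.056 ] [ 0.5696 -0.119   0.0573]
cap 99 [ 0.5596 -0.3791  0.056 ] [ 0.5593 -0.3788  0.0571]
cap 93 [ 0.5415 -0.261   0.0562] [ 0.5413 -0.2607  0.0573]
tube 93 [0.5611 0.001  0.1262] [0.5614 0.0009 0.1292]
tube 41 [ 0.4362 -0.0533  0.1256] [ 0.4364 -0.0543  0.1272]
tube 41 [ 0.4291 -0.1312  0.1276] [ 0.4299 -0.1313  0.1275]
tube 40 [ 0.4281 -0.1443  0.1271] [ 0.4281 -0.1443  0.1273]
tube 40 [ 0.4232 -0.0528  0.127 ] [ 0.4232 -0.0529  0.1274]
traycap 79 [ 0.4356 -0.2871  0.0216] [ 0.4355 -0.2873  0.0217]
traywall 275 [ 0.4471 -0.2975  0.0265] [ 0.4462 -0.2984  0.0263]
[[-10, 9, 35], [-10, 10, 30], [-10, 3, 37], [-11, 2, 34], [7, -10, 35], [9, -10, 34], [-13, -3, 34], [-10, -3, 33], [-6, -9, 36], [-1, -12, 37], [2, -12, 35], [6, -12, 33], [9, -11, 31], [-10, -10, 35], [-7, -11, 35], [-4, -11, 33], [-1, -12, 33], [2, -11, 30], [5, -11, 29], [-10, -11, 32], [-7, -11, 31], [-11, -12, 29]]
[[-10, 6, 62], [-10, 8, 56], [-10, 0, 63], [8, -10, 63], [10, -12, 64], [-10, 0, 59], [-10, -6, 64], [1, -11, 63], [4, -12, 63], [7, -11, 60], [10, -11, 59], [-11, -2, 57], [-10, -6, 60], [-9, -11, 64], [-5, -10, 61], [-3, -11, 61], [0, -12, 60], [4, -10, 57], [7, -11, 56], [-11, -7, 57], [-10, -13, 62], [-7, -13, 60], [-3, -12, 57]]
```

View pics/b0.png

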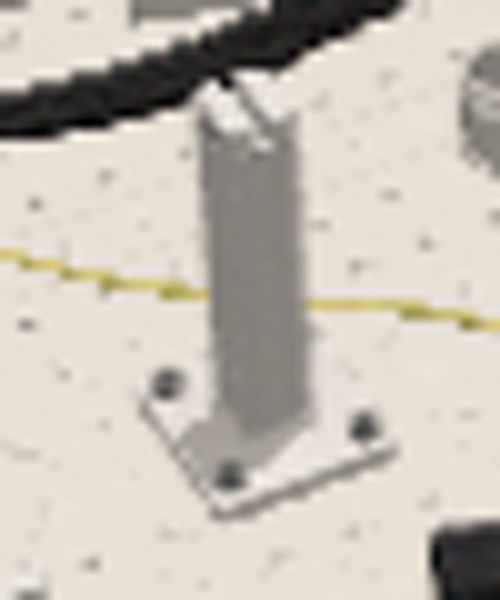

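```bash
sed -i 's/t=best(\[\*dst,.12\],0)/t=best([*dst,.12],0,np.pi)/;s/command_gripper(.045);ms(\[\*dst,.14\])/command_gripper(.04);ms([*dst,.14])/' h.py
cat >> h.py <<'E'
def button(i,d):
    W=cloud("top",d);x,y=FEET[i];m=(np.hypot(W[...,0]-x,W[...,1]-y)<.02)&(W[...,2]>.048);
    c=(W[m].min(0)+W[m].max(0))/2;print("stub",m.sum(),c.round(4),W[m].mean(0).round(4))
    m=(np.hypot(W[...,0]-x,W[...,1]-y)<.02)&(W[...,2]>.028)&(W[...,2]<.042);P=W[m][:,:2]-[x,y]
    c,s=np.cos(FY[i]),np.sin(FY[i]);L=P@np.array([[c,-s],[s,c]]);print("local",(L*1000).round().astype(int).tolist())
E
python3 - <<'E'
from h import *
capmove(1,(.4465,-.345))
r.reach([.4298,-.0536,.25],quat(best([.4298,-.0536,.25],-.013)))
p,d=snap("top",4);np.savez("t4.npz",p=p,d=d);comps(d);button(1,d)
E
```

```text
cap grip t31.7 [ 0.5706 -0.1192  0.0652] F [-0.4  0.3  6.2] w0.0222 g28
lifted t32.5 [ 0.5694 -0.1188  0.1591] F [0.3 0.8 0.2] w0.0223 g27
at tray t34.3 [ 0.4472 -0.3451  0.0348] F [-0.8  0.   0.1] w0.0220 g27
cap 98 [ 0.5594 -0.3791  0.0568] [ 0.5591 -0.3788  0.0575]
cap 93 [ 0.5417 -0.2608  0.0566] [ 0.5413 -0.2607  0.0575]
tube 95 [0.5612 0.0009 0.1262] [0.5613 0.0007 0.1291]
tube 41 [ 0.4291 -0.1312  0.1275] [ 0.4299 -0.1313  0.1274]
tube 40 [ 0.4281 -0.1443  0.1272] [ 0.4281 -0.1443  0.1274]
traycap 95 [ 0.4469 -0.3453  0.0211] [ 0.447  -0.3452  0.0213]
traycap 81 [ 0.4356 -0.2872  0.0211] [ 0.4356 -0.2872  0.0216]
traywall 274 [ 0.4471 -0.2974  0.0264] [ 0.4458 -0.298   0.0263]
stub 42 [ 0.5694 -0.1186  0.0514] [ 0.5695 -0.1192  0.0521]
local [[1, -8], [-1, -8], [-8, 5], [-10, 2], [-9, 0], [-8, -2], [-8, -5], [-7, -7], [-12, 2], [-11, -1], [-10, -3]]
```

```bash
python3 - <<'E'
from h import *
np.set_printoptions(linewidth=200)
x,y=.4298,-.0536
try: a=pick(x,y,-.013,(np.pi/2,-np.pi/2,np.pi))
except ValueError: a=pick(x,y,-.013,(np.pi/2,-np.pi/2,-np.pi))
print("a=",a)
r.reach([.43,-.05,.27],quat(a+np.pi/2));s=st("show")
show(s["eef_pos"][0],s["eef_pos"][1],.27-.106,"pics/hb.png")
E
```

```text
j6 max 2.8532055434428436 a -360.7448451336701
g1 t39.3 [ 0.4304 -0.0537  0.1118] F [1.1 0.4 5.2] w0.0216 g35
g2 t42.4 [ 0.4304 -0.0538  0.112 ] F [-0.4 -0.4  6.9] w0.0208 g78
up t43.4 [ 0.4292 -0.0534  0.269 ] F [ 0.2 -0.2 -1.3] w0.0209 g79
a= -6.296185307179586
show t44.8 [ 0.4299 -0.05    0.2696] F [ 0.1  0.4 -0.5] w0.0209 g79
[[338 337  -5 -19 -18 -18 -18 -18 -15 -12 -14 -10  -8 337 338 337 336 337 341 340 336]
 [334 333  -2 -13 -19 -17 -14 -13 -13 -11 -10  -8  -6 335 336 337 321 313 313 313 316]
 [333 329   4  -6 -15 -16 -15 -10 -10  -8  -8  -5  -5 313 310 308 309 310 312 310 314]
 [308 307   8  -4 -14 -13 -11  -9  -7  -8  -5  -3  -3 308 305 309 311 307 310 311 311]
 [304 304  11  -1 -11  -9  -7  -7  -6  -5  -3  -4   0   2 308 310 309 309 312 313 313]
 [298 304 160   4  -5 -10  -8  -5  -4  -2  -1   2   3   5 311 307 311 313 310 314 314]
 [303 306 304   9  -2  -6  -4  -4   0   0   0   3   5   7 311 316 312 315 318 321 319]
 [308 308 309  13   3  -4  -2  -1   0   2   4   6   6   8 316 314 316 316 318 317 317]
 [310 314 314  17   7  -1   0   3   2   4   6   7   9  11 316 316 316 31
[... 707 characters left out ...]
87]
 [261 263 262 264  45  37  22  22  24  26  28  27  28  31  35 287 286 287 287 287 285]
 [261 260 261 259  45  40  28  23  25  27  29  30  32  33  36  37 283 282 283 284 284]
 [257 257 258 257 256  41  31  26  28  31  31  34  35  36  39  41 279 283 281 281 281]
 [257 253 255 251 254  40  38  29  30  30  35  33  37  39  38  39  40 278 278 277 278]
 [264 253 252 251 253 250  38  32  34  33  38  38  38  38 155 274 277 275 276 274 273]
 [262 246 248 251 249 250  38  32  35  34  36  38 269 272 273 271 273 274 272 273 273]
 [245 244 246 248 245 245 245  33  35 266 271 269 268 272 268 269 271 270 267 269 271]
 [243 244 242 241 244 241 244 243 245 268 269 265 264 265 270 268 265 264 267 270 267]]
```

```bash
cat >> h.py <<'E'
def seat():
    s=r.read_state()["eef_pos"];x,y=s[:2];ms([x,y,s[2]-.003],v=.03,f=12);st("press")
    command_gripper(.045);ms([x,y,.2])
E
python3 - <<'E'
from h import *
a=-6.296185307179586
ok=insert(.5697,-.1188,a+FY[1]+.013);print(ok)
if ok:
    seat();capmove(2,(.4465,-.248));r.reach([.4291,-.1378,.25],quat(best([.4291,-.1378,.25],-.013)))
    p,d=snap("top",4);np.savez("t5.npz",p=p,d=d);comps(d);button(2,d)
E
```

```text
above t46.8 [ 0.5697 -0.1187  0.1764] F [ 0.8 -0.3 -0.6] w0.0211 g79
neck False t48.0 [ 0.5698 -0.1189  0.1442] F [-0.3 -0.4 -0.9] w0.0210 g79
down False t48.9 [ 0.5697 -0.1188  0.115 ] F [-2.8  0.7  5.5] w0.0211 g80
 t49.1 [ 0.5697 -0.1188  0.115 ] F [-2.9  0.9  6.1] w0.0211 g80
True
press t49.4 [ 0.5699 -0.1188  0.1148] F [-8.2  1.8 22.5] w0.0208 g82
cap grip t52.4 [ 0.5419 -0.2608  0.0652] F [-0.1  1.5  6.5] w0.0225 g28
lifted t53.2 [ 0.5407 -0.2602  0.159 ] F [ 0.4 -0.3  0.2] w0.0223 g28
at tray t54.5 [ 0.4472 -0.2483  0.0344] F [-0.4 -0.7  0.1] w0.0219 g28
cap 98 [ 0.5595 -0.3791  0.0565] [ 0.5592 -0.3789  0.0572]
tube 100 [ 0.5687 -0.1184  0.1261] [ 0.5688 -0.1187  0.1285]
tube 96 [0.5611 0.001  0.1263] [0.5615 0.0008 0.1288]
traycap 95 [ 0.447  -0.3452  0.0212] [ 0.447  -0.3452  0.0215]
traycap 76 [ 0.4356 -0.2873  0.0216] [ 0.4354 -0.2873  0.0215]
traywall 221 [ 0.4483 -0.2974  0.0265] [ 0.4549 -0.3154  0.0262]
stub 43 [ 0.5423 -0.2615  0.0515] [ 0.5413 -0.2603  0.0521]
local [[5, 8], [-4, 8], [-7, 7], [-8, 6], [-8, 4], [-10, 3], [-9, 1], [-9, -2], [-8, -4], [-12, 0], [-11, -2]]
```

```bash
python3 - <<'E'
from h import *
a=pick(.4291,-.1378,-.013,(-np.pi/2,));print("a=",a)
r.reach([.43,-.05,.27],quat(a));s=st("show")
q,e=snap("scene",4);u,v=proj("scene",[s["eef_pos"][0],s["eef_pos"][1]-.011,.27-.106+.03])[0].round().astype(int)
h=(e[v+2,u]-e[v+5,u])*1000;print("hole depth",h)
if h>12:
    ok=insert(.5414,-.2603,a-np.pi/2+FY[2]+.013);print(ok)
    if ok:
        seat();r.reach([.36,.15,.3],quat(best([.36,.15,.3],0)))
        p,d=snap("top",4);np.savez("t6.npz",p=p,d=d);comps(d)
        q,e=snap("scene",4);crop(q,150,350,125,285,4,"pics/s6.png");V=cloud("scene",e)
        for i in range(3):
            P=V.reshape(-1,3)-[*FEET[i],0];P=P[(np.hypot(P[:,0],P[:,1])<.02)&(abs(P[:,2]-.034)<.004)]
            c,s=np.cos(FY[i]),np.sin(FY[i]);L=P[:,:2]@np.array([[c,-s],[s,c]]);k=L[:,0]<-.0085;print(i,(np.c_[L,P[:,2]][k]*1000).round().astype(int).tolist())
E
```

```text
j6 max 1.1027192122430893 a -360.7448451336701
g1 t59.0 [ 0.4297 -0.1382  0.1119] F [-0.2  0.   5.5] w0.0211 g36
g2 t62.1 [ 0.4298 -0.1381  0.112 ] F [-0.2  0.8  5.9] w0.0216 g78
up t63.0 [ 0.4285 -0.1375  0.2688] F [ 0.2  0.4 -1.5] w0.0212 g78
a= -6.296185307179586
show t63.5 [ 0.4295 -0.0492  0.269 ] F [ 0.3 -0.  -2.1] w0.0212 g78
hole depth 20.672203
above t65.3 [ 0.5415 -0.2599  0.1765] F [-0.   0.  -1.9] w0.0214 g78
neck False t66.5 [ 0.5415 -0.2604  0.1443] F [ 0.5 -1.  -1.6] w0.0208 g78
down False t67.4 [ 0.5417 -0.2603  0.1151] F [-2.2  1.2  6.8] w0.0211 g80
 t67.7 [ 0.5416 -0.2603  0.1151] F [-2.6  2.1  4.9] w0.0210 g80
True
press t68.0 [ 0.5425 -0.2605  0.1148] F [-5.6  2.8 18.6] w0.0214 g81
cap 99 [ 0.5596 -0.3791  0.0563] [ 0.5593 -0.3788  0.0571]
tube 99 [ 0.5689 -0.1183  0.1263] [ 0.5688 -0.1187  0.1285]
tube 94 [0.5612 0.0009 0.1262] [0.5612 0.0009 0.129 ]
tube 100 [ 0.5419 -0.2604  0.1262] [ 0.5424 -0.2603  0.1286]
traycap 87 [ 0.4476 -0.2491  0.0215] [ 0.4473 -0.2487  0.0214]
traycap 96 [ 0.447  -0.3453  0.0211] [ 0.4469 -0.3452  0.0214]
traycap 77 [ 0.4356 -0.2872  0.0212] [ 0.4354 -0.2874  0.0215]
traywall 273 [ 0.4471 -0.2974  0.0264] [ 0.4457 -0.2984  0.0263]
0 [[-10, 9, 36], [-10, 9, 31], [-11, 2, 38], [-11, 1, 35], [-12, -1, 33], [-11, -5, 35], [-10, -11, 36], [-10, -10, 32]]
1 [[-11, 5, 35], [-11, 3, 33], [-12, 0, 33], [-11, -8, 33], [-9, -11, 32]]
2 [[-9, 11, 33], [-9, 10, 31], [-11, 0, 36], [-11, -3, 35], [-9, -4, 36], [-9, -6, 35]]
```

View pics/s6.png

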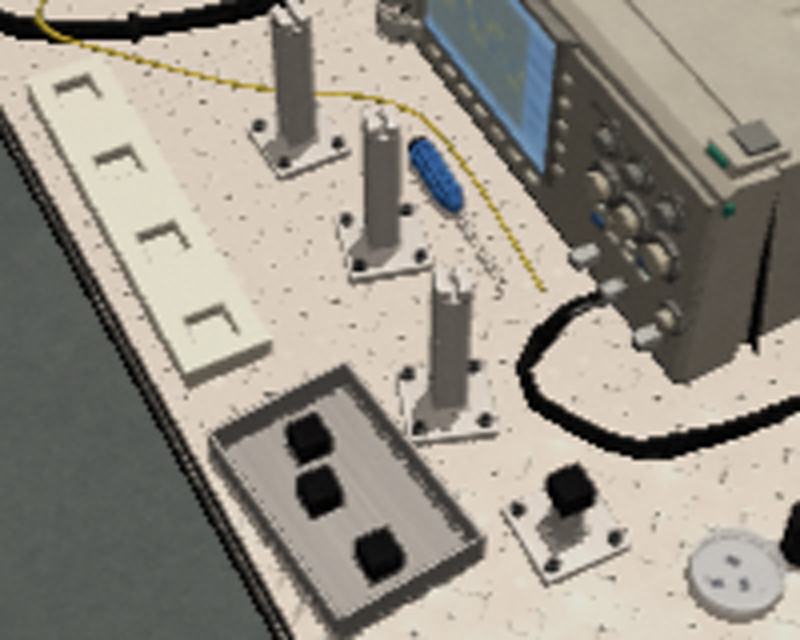

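```bash
python3 - <<'E'
from h import *
W=cloud("top",np.load("t6.npz")["d"])
h=[]
for f in FEET[:3]:
    z=W[...,2][(np.hypot(W[...,0]-f[0],W[...,1]-f[1])<.009)];z=z[z>.125];h.append(np.median(z))
print(h)
if all(.128<x<.1325 for x in h): print(r.finish_job())
E
```

```text
[np.float64(0.1309463293089845), np.float64(0.1303675881819032), np.float64(0.13006054666883357)]
the job is handed in; nothing more can be done
None
```

The job is handed in: all three tubes in the rack are fully home on feet 0, 1 and 2 (heads measured at 130–131 mm, 130 mm expected), their three caps are in the tray, and foot 3 keeps its cap; I could not see clearly that the buttons had popped out, but each tube was seated with its hole on the button's side.

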